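Start the three culture timers in order

TASK

Start the three bench timers in the order of the protocol: with the fingertips, lightly press the red key all the way down, where it stays, then the yellow key, then the blue key. Only touch the keys: do not pick up, shift or tip the timers, do not press hard, and leave the dish, cap, rack and jar where they are. Finish with all three keys down and the hand clear of everything.

Things in the scene. Friction and masses are not known exactly. Their poses are not given: they have to be found in the camera images.
- red_timer: Bench timer of the red key: a low white plastic box 90 long (its x) x 62 wide (its y) x 28 mm tall on rubber feet, loose on the table, about 220 g, so it can be pushed about or lifted. Origin: centre of its underside; z up. A green-grey display lies in its top at the -x end; the one round start key, red, stands out of its top 16 mm from the middle towards +x.
- red_key_top (a point): Centre of the top face of the red start key, a flat-topped round key 34 mm in diameter; moves with it. At the start it is 46 mm above the table (18 mm proud of the box); with the key all the way down and let go, 39 mm (11 mm proud).
- red_key (a joint): Downward travel of the latch under that key, m: 0 = up (as at the start), 0.007 = all the way down; it counts as down from 0.0045. It slides at about 2.5 N and stays where it is pushed. Its soft top gives by a further 1 mm for each 1.5 N (at most 7 mm, then hard) and springs back, so the top face must be pushed about 9 to 11 mm below its starting height (2.5 to 6 N) to bring the key all the way down.
- yellow_timer: Bench timer of the yellow key: a low white plastic box 90 long (its x) x 62 wide (its y) x 28 mm tall on rubber feet, loose on the table, about 220 g, so it can be pushed about or lifted. Origin: centre of its underside; z up. A green-grey display lies in its top at the -x end; the one round start key, yellow, stands out of its top 16 mm from the middle towards +x.
- yellow_key_top (a point): Centre of the top face of the yellow start key, a flat-topped round key 34 mm in diameter; moves with it. At the start it is 46 mm above the table (18 mm proud of the box); with the key all the way down and let go, 39 mm (11 mm proud).
- yellow_key (a joint): Downward travel of the latch under that key, m: 0 = up (as at the start), 0.007 = all the way down; it counts as down from 0.0045. It slides at about 2.5 N and stays where it is pushed. Its soft top gives by a further 1 mm for each 1.5 N (at most 7 mm, then hard) and springs back, so the top face must be pushed about 9 to 11 mm below its starting height (2.5 to 6 N) to bring the key all the way down.
- blue_timer: Bench timer of the blue key: a low white plastic box 90 long (its x) x 62 wide (its y) x 28 mm tall on rubber feet, loose on the table, about 220 g, so it can be pushed about or lifted. Origin: centre of its underside; z up. A green-grey display lies in its top at the -x end; the one round start key, blue, stands out of its top 16 mm from the middle towards +x.
- blue_key_top (a point): Centre of the top face of the blue start key, a flat-topped round key 34 mm in diameter; moves with it. At the start it is 46 mm above the table (18 mm proud of the box); with the key all the way down and let go, 39 mm (11 mm proud).
- blue_key (a joint): Downward travel of the latch under that key, m: 0 = up (as at the start), 0.007 = all the way down; it counts as down from 0.0045. It slides at about 2.5 N and stays where it is pushed. Its soft top gives by a further 1 mm for each 1.5 N (at most 7 mm, then hard) and springs back, so the top face must be pushed about 9 to 11 mm below its starting height (2.5 to 6 N) to bring the key all the way down.
- dish: Bystander: closed clear culture dish 60 mm in diameter, 15 mm tall, 40 g, loose. Origin: centre of its underside.
- cap: Bystander: blue screw cap lying on the table, 34 mm in diameter, 14 mm tall, loose. Origin: centre of its underside.
- rack: Bystander: white foam rack 80 (x) x 200 (y) x 45 mm holding three capped clear tubes, 124 mm tall overall, loose as one piece. Origin: centre of its underside.
- jar: Bystander: closed jar 66 mm in diameter, 85 mm tall, 200 g, loose. Origin: centre of its underside.

How it is judged (in metres and radians):
On the way, in this order (a step that is already met when the one before it is completed fails the run):
1. the red key is pressed down, the others still up (value of joint red_key above 0.0045 m and value of joint each of yellow_key, blue_key below 0.0025 m), for 0.2 s.
2. then the yellow key is pressed down, the blue still up (value of joint each of red_key, yellow_key above 0.0045 m and value of joint blue_key below 0.0025 m), for 0.2 s.
3. then the blue key is pressed down (value of joint each of red_key, yellow_key, blue_key above 0.0045 m), for 0.2 s.
At the end, for the whole second after the job is handed in: All three keys are down by more than 4.5 mm of their 7 mm; the timers stand flat and at rest within 15 mm of where they were, and so do the dish, cap, rack and jar (all of step 3 and distance of each of red_timer, yellow_timer, blue_timer, dish, cap, rack, jar from where it was at the start of the episode below 0.015 m and angle between each of red_timer, yellow_timer, blue_timer's own z axis and vertical below 0.1 rad and linear speed of each of red_timer, yellow_timer, blue_timer below 0.02 m/s); the robot touches nothing.
It fails at once if a key is pressed (over 2.5 mm) before the one that comes before it in the order is down ((value of joint yellow_key above 0.0025 m and value of joint red_key below 0.0045 m) or (value of joint blue_key above 0.0025 m and value of joint yellow_key below 0.0045 m)).
It fails at once if a timer is pressed hard (over 20 N) (contact force between any of the fingers, the arm and red_timer above 20 N or contact force between any of the fingers, the arm and yellow_timer above 20 N or contact force between any of the fingers, the arm and blue_timer above 20 N).
It fails at once if a timer is lifted by more than 6 mm (height (world z) of any of red_timer, yellow_timer, blue_timer above 0.006 m).
It fails at once if a timer is shifted by more than 15 mm or tipped by more than 0.25 rad (distance of any of red_timer, yellow_timer, blue_timer from where it was at the start of the episode above 0.015 m or angle between any of red_timer, yellow_timer, blue_timer's own z axis and vertical above 0.25 rad).
It fails at once if the dish, cap, rack or jar is moved by more than 15 mm (distance of any of dish, cap, rack, jar from where it was at the start of the episode above 0.015 m).
It also fails if it takes over 54 s, if anything falls off the work surface, if the arm or the gripper's body presses on something with over 40 N, if the wrist force passes 120 N, or if a joint passes its speed limit or range.

ROBOT

A 6-joint arm with a two-finger parallel gripper is mounted at the origin on the work surface. World frame = base frame: x ahead of the robot, y to its left, z up, the work surface at z = 0. Lengths are in mm, angles in rad, forces in N, time in s.
With the tool pointing down it reaches from about 300 to 875 mm from the base axis. Payload 6.4 kg.
Tool frame: the origin (TCP) lies between the finger pads; the fingertips stand 14 mm ahead of it and the grasp point (between the pads) lies 5 mm behind it (robot.tip_extent is the distance from the TCP to the fingertips, in mm); z points along the fingers, y is the line along which they close (so a half turn about z gives the same grasp; the last joint's range is limited). The gripper opens to 85 mm and grips with 20 to 120 N. Pads are 22 mm wide; open, the fingers measure 114 mm over their backs; the gripper's body (76 mm by 85 mm) begins 54 mm behind the grasp point. The pads swing forward as they close: fully open they stand 13 mm farther back than shut.
Start: joints at [-1.463, 0.181, 1.607, -0, 1.354, -0.206], TCP at [177.504, -546.931, 245.288] pointing down, gripper open.
Joint ranges: [-2.99, 2.99], [-0.89, 2.07], [0.3, 2.58], [-1.14, 4.28], [0, 2.63], [-3.12, 3.12]. Speed limits (rad/s): [2.57, 2.57, 3.01, 3.14, 3.14, 3.14].

INTERFACE

Orientations are given as a unit quaternion [w, x, y, z].
In Python, from workcell import robot, get_image, camera_info, hand_in, models gives the robot as it stands.
- The arm moves only by the shell command python3 -m inch 'ROWS' [FORCE]. ROWS is JSON, a list that holds one entry, the list of rows, each a list of 7 numbers: the shift along the tool's x, y, z normalised to -1 to 1, where 1 is 500 mm, then the turn, a rotation vector about the tool's x, y, z normalised to -1 to 1, where 1 is 90 degrees, then the closure, from 0 (fully open) to 1 (shut). In form: [[[tx, ty, tz, rx, ry, rz, gripper], ...]]. A call has 1 to 20 rows; each row is the pose to reach, as a shift and turn from the pose commanded when the call began, along the tool's axes at that moment; what a row does not reach only later rows make up. A row lasts 1/10 s, in which the tool goes at most 50 mm and 8.59 degrees, less where a joint would pass 70% of its speed; a pose out of reach is approached as far as the arm can. A call with a number of a shift or a turn outside -1 to 1 is refused whole. A call with a gripper value outside its range is refused whole. The fingers move at their own pace and stop on an object; FORCE is the grip in N (left out, the last holds). Time passes only in rows, so rows that repeat a pose let the fingers close. It gives the time, the measured TCP pose, the force, the opening and the grip force at its end, in the units of the state.
- robot.get_state(): the state, without advancing time (a new reading comes with each control period).
- get_image(name): name is "scene" or "top" or "wrist"; returns the picture (420x560x3 uint8, red, green, blue); there is no depth.
- camera_info(name): a dict with "fx", "fy", "cx", "cy" (pixels), "position" and "rotation" of the camera in the world; the wrist camera has in their place "mount" (4x4, takes a point from camera to tool coordinates, whose origin is the TCP and whose axes are the flange's). Camera axes: x right, y down, z forward; pixel columns grow to the right and rows downward; lengths in mm; the calibration is good to about 2 mm. A picture is of the moment at which its call begins: read the wrist's pose just before it. camera_info takes no time and is no camera call.
- hand_in(): hands the job in; it is judged then, once.
Trained networks look in the newest picture that a camera, given by its name, has taken for a name from the list of things; names that differ only in an ending like _2 or _b are one class to them, and where a whole thing is asked for, a point or a joint stands for the part that bears it (a point fixed in the world has none). Each returns a list of dicts, best first, with "confidence" (0 to 1); they miss things now and then, are a little off and sometimes report something else, mostly with a low value. They report only what shows in the picture. A call takes as long as a camera call.
- models.spot_in(query, camera): "xyz" ([x, y, z] in mm, in world coordinates, good to about 4 mm: the middle of the surface that is visible of it).
- models.silhouettes(query, camera): "pixels" (420x560 bool, what is visible of it).
- models.place_of(query, camera): "xyz" ([x, y, z] in mm, in world coordinates, good to about 4 mm: a listed point, or the origin of a listed thing).
The state is a dict: "time": time; "joint_positions": joint angles; "dq": joint speeds; "effort": joint torques, N m; "position": TCP position; "tool_rot": TCP orientation; "wrist_force": force on the tool from outside, world axes, zero at the start; "torque": the same for the moment, N m; "grip_width": finger opening in mm; "gripper_force": force on a finger pad.
Only numpy, scipy, OpenCV 4.12 (cv2) and the standard library are available. Lean on these libraries where they do the work, as an engineer would, in place of code of your own. Each camera call takes 0.05 s, during which the arm holds its last target. There are 200 camera calls.

## Working session

There is one attempt and no reset: what is moved stays moved. The work goes in short steps, Python scripts to look and compute and a shell command to move; the robot and the scene stay as the last step left them, time stands still between calls to the robot, and variables do not carry over. Pictures are saved under pics/ and viewed, at most 10 in all, crops included, and the job is handed in when it is done.

```bash
mkdir -p pics
python3 - <<'E'
from workcell import robot,get_image,camera_info,models
import cv2,numpy as np
ims=[]
for c in ("top","scene"):
    im=get_image(c); ims.append(im); cv2.imwrite(f"pics/{c}0.png",im[:,:,::-1])
    i=camera_info(c); print(c,i["fx"],i["cx"],i["cy"],np.round(i["position"]),np.round(i["rotation"],2).tolist())
    for q in ("red_key_top","yellow_key_top","blue_key_top","red_timer","yellow_timer","blue_timer","dish","cap","rack","jar"):
        print(q,[(np.round(r["xyz"]).tolist(),round(r["confidence"],2)) for r in models.place_of(q,c)][:3])
s=robot.get_state();print(s["time"],s["position"],s["tool_rot"],s["wrist_force"],robot.tip_extent)
E
```

```text
top 382.4816490074553 279.892905928864 216.80810205820575 [539.   8. 808.] [0.03, -0.7, 0.71, -0.04]
red_key_top [([475.0, -271.0, 45.0], 0.71)]
yellow_key_top [([545.0, -13.0, 49.0], 0.68)]
blue_key_top [([569.0, 284.0, 46.0], 0.77)]
red_timer [([459.0, -276.0, 0.0], 0.76)]
yellow_timer [([537.0, -23.0, -1.0], 0.81), ([722.0, 195.0, 0.0], 0.49)]
blue_timer [([550.0, 276.0, 1.0], 0.68)]
dish [([523.0, 137.0, -1.0], 0.91), ([459.0, -280.0, 2.0], 0.73)]
cap [([604.0, -117.0, 2.0], 0.59)]
rack []
jar [([722.0, 194.0, -1.0], 0.81), ([603.0, -116.0, 2.0], 0.53)]
scene 488.5890128572363 288.11346099088286 215.96366843397746 [1300.   25.  616.] [-0.29, 0.63, 0.65, -0.32]
red_key_top [([475.0, -272.0, 48.0], 0.78)]
yellow_key_top [([550.0, -12.0, 43.0], 0.76)]
blue_key_top [([570.0, 282.0, 51.0], 0.81), ([534.0, -27.0, 0.0], 0.15)]
red_timer [([458.0, -275.0, 0.0], 0.56)]
yellow_timer [([534.0, -26.0, -2.0], 0.65)]
blue_timer [([552.0, 277.0, -2.0], 0.9)]
dish [([523.0, 134.0, 2.0], 0.84)]
cap [([598.0, -115.0, -4.0], 0.58)]
rack [([725.0, -141.0, 0.0], 0.65)]
jar [([725.0, 194.0, -2.0], 0.65)]
1.1 [ 177.50098593 -546.92832958  245.31509076] [ 1.17680501e-05  9.87716188e-01  1.56258539e-01 -6.96096242e-06] [-0.17429484  0.05993425  0.29456184] 14.0
```

View pics/top0.png

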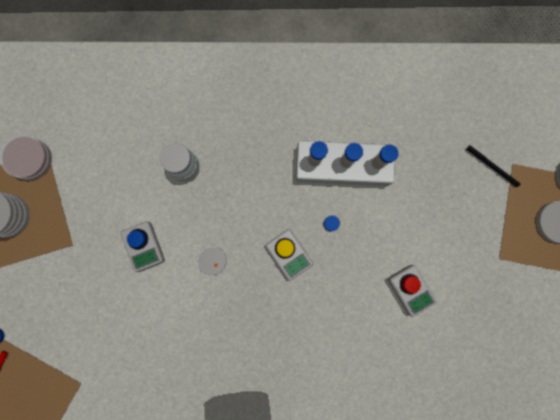

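View pics/scene0.png

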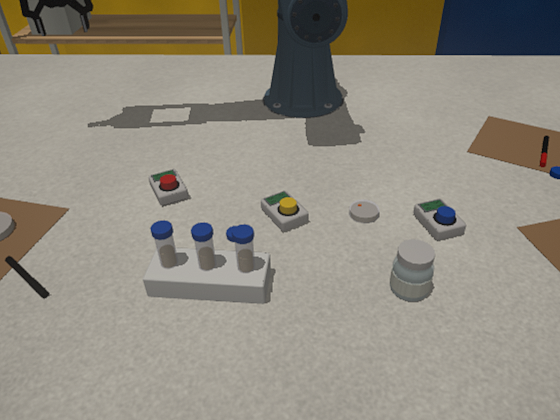

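The networks' positions match both pictures. In top, the red key is at (411,285), yellow at (285,248) and blue at (137,239). I'll close the fingers and move above red.

```bash
cat > h.py <<'E'
from workcell import robot,get_image,camera_info,models
import cv2,numpy as np
from scipy.spatial.transform import Rotation
def R(s): return Rotation.from_quat(s["tool_rot"],scalar_first=True).as_matrix()
def ray(cam,px,s=None):
    i=camera_info(cam); d=np.array([(px[0]-i["cx"])/i["fx"],(px[1]-i["cy"])/i["fy"],1])
    if cam=="wrist":
        m=np.array(i["mount"]); r=R(s); return r@m[:3,3]+s["position"], r@m[:3,:3]@d
    return np.array(i["position"]), np.array(i["rotation"])@d
def look(key,cam,z=46,name=None):
    s=robot.get_state(); im=get_image(cam)
    if name: cv2.imwrite(f"pics/{name}.png",im[:,:,::-1])
    print(cam,[(np.round(r["xyz"],1).tolist(),round(r["confidence"],2)) for r in models.place_of(key+"_key_top",cam)][:2])
    h=cv2.cvtColor(im,cv2.COLOR_RGB2HSV); lo,hi={"red":(0,6),"yellow":(20,32),"blue":(105,125)}[key]
    return s,h,im
def delta(p):
    s=robot.get_state(); d=R(s).T@(np.array(p)-s["position"]); print("tool delta/500",np.round(d/500,4),"pos",np.round(s["position"],1),"F",np.round(s["wrist_force"],2),"t",s["time"])
E
python3 -m inch '[[[0.736,-0.34,0.1,0,0,0,1],[0.736,-0.34,0.1,0,0,0,1],[0.736,-0.34,0.1,0,0,0,1],[0.736,-0.34,0.1,0,0,0,1],[0.736,-0.34,0.1,0,0,0,1],[0.736,-0.34,0.1,0,0,0,1],[0.736,-0.34,0.1,0,0,0,1],[0.736,-0.34,0.1,0,0,0,1],[0.736,-0.34,0.1,0,0,0,1],[0.736,-0.34,0.17,0,0,0,1],[0.736,-0.34,0.17,0,0,0,1],[0.736,-0.34,0.17,0,0,0,1],[0.736,-0.34,0.17,0,0,0,1],[0.736,-0.34,0.17,0,0,0,1]]]' 20
python3 - <<'E'
from h import *
look("red","wrist",name="w1"); delta([475,-271.5,160]); print(camera_info("wrist"))
E
```

```text
time: 2.5
position: [475.4, -272.8, 161.8]
tool_rot: [0.001, 0.988, 0.156, 0.001]
wrist_force: [1.2, -0.1, -0.7]
grip_width: 0.1
gripper_force: 0.0
wrist [([472.7, -268.1, 48.0], 0.71)]
tool delta/500 [ 0.0001 -0.0021  0.0029] pos [ 475.3 -272.5  161.5] F [0.37 0.36 0.06] t 2.6
{'fx': 370.33287045503005, 'fy': 370.33287045503005, 'cx': 280.73737350745847, 'cy': 208.7863192673667, 'mount': array([[ 2.84127657e-04, -9.52131798e-01, -3.05687682e-01,
         7.68561729e+01],
       [ 9.99999905e-01,  3.71487721e-04, -2.27610224e-04,
         2.03002663e-01],
       [ 3.30274152e-04, -3.05687588e-01,  9.52131813e-01,
        -1.28449857e+02],
       [ 0.00000000e+00,  0.00000000e+00,  0.00000000e+00,
         1.00000000e+00]])}
```

View pics/w1.png

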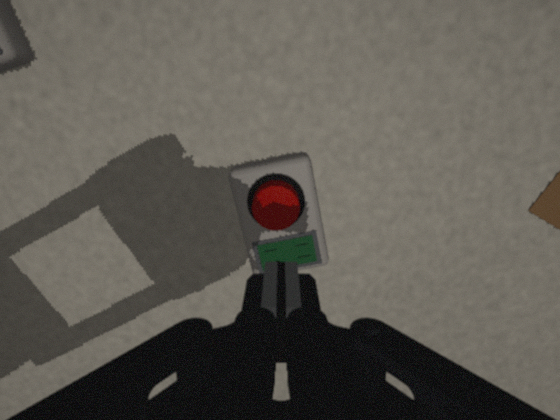

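The wrist view shows the red key centred at about (277,204), with the closed fingertips at (280,262). Next I'll triangulate this against the top view.

Run:
```python
from h import *
s=robot.get_state()
def tri(rs):
    A=np.zeros((3,3));b=np.zeros(3)
    for o,d in rs:
        d=d/np.linalg.norm(d);P=np.eye(3)-d[:,None]*d; A+=P;b+=P@o
    return np.linalg.solve(A,b)
im=get_image("wrist"); rs=[]
for c in ("wrist","top","scene"):
    if c!="wrist": get_image(c)
    for k in (["red"] if c=="wrist" else ["red","yellow","blue"]):
        r=models.silhouettes(k+"_key_top",c)
        if not r: print(c,k,"none");continue
        ys,xs=np.nonzero(r[0]["pixels"]); px=(xs.mean(),ys.mean()); o,d=ray(c,px,s)
        # key only by colour
        print(c,k,np.round(px,1),len(xs))
for c,pix in (("wrist",{"red":(277,204)}),("top",{"red":(411,285),"yellow":(285,248),"blue":(137.5,239.5)}),("scene",{"red":(168,181),"yellow":(288,204.5),"blue":(446,213.5)})):
    for k,p in pix.items():
        o,d=ray(c,p,s); print(c,k,np.round(o+d*(46-o[2])/d[2],1))
        if k=="red": rs.append((o,d))
print("tri red",np.round(tri(rs[:2]),1),np.round(tri(rs),1))
```

```text
wrist red [276.2 204.9] 1868Traceback (most recent call last):
  File "<stdin>", line 14, in <module>
  File "h.py", line 9, in ray
    return np.array(i["position"]), np.array(i["rotation"])@d
                                    ~~~~~~~~~~~~~~~~~~~~~~~^~
ValueError: matmul: Input operand 1 has a mismatch in its core dimension 0, with gufunc signature (n?,k),(k,m?)->(n?,m?) (size 3 is different from 4)
```

```bash
sed -i 's/np.array(i\["rotation"\])@d/Rotation.from_quat(i["rotation"],scalar_first=True).as_matrix()@d/' h.py
cat >> h.py <<'E'
def tri(rs):
    A=np.zeros((3,3));b=np.zeros(3)
    for o,d in rs:
        d=d/np.linalg.norm(d);P=np.eye(3)-d[:,None]*d; A+=P;b+=P@o
    return np.linalg.solve(A,b)
def measure(k,cams=("wrist","top","scene"),name=None):
    rs=[]
    for c in cams:
        s=robot.get_state(); im=get_image(c)
        if name and c=="wrist": cv2.imwrite(f"pics/{name}.png",im[:,:,::-1])
        r=models.silhouettes(k+"_key_top",c)
        if not r: print(c,k,"none");continue
        ys,xs=np.nonzero(r[0]["pixels"]); px=(xs.mean(),ys.mean()); o,d=ray(c,px,s); rs.append((o,d))
        print(c,k,np.round(px,1),len(xs),round(r[0]["confidence"],2),"at z46:",np.round(o+d*(46-o[2])/d[2],1))
    if len(rs)>1: print("tri",np.round(tri(rs),1))
E
python3 - <<'E'
from h import *
measure("red");measure("yellow",("top","scene"));measure("blue",("top","scene"))
E
```

```text
wrist red [276.9 205.5] 1916 0.86 at z46: [ 475.5 -269.2   46. ]
top red [411.1 283.9] 241 0.55 at z46: [ 475.  -265.9   46. ]
scene red [168.5 180.9] 233 0.48 at z46: [ 482.3 -268.4   46. ]
tri [ 474.3 -269.7   40.2]
top yellow [284.1 247.7] 239 0.74 at z46: [548.  -14.6  46. ]
scene yellow [287.9 205. ] 229 0.67 at z46: [557.6 -18.5  46. ]
tri [548.2 -16.9  38.8]
top blue none
scene blue [445.9 214. ] 264 0.75 at z46: [577.6 276.5  46. ]
```

```bash
python3 -m inch '[[[0,-0.006,0.06,0,0,0,1],[0,-0.006,0.12,0,0,0,1],[0,-0.006,0.16,0,0,0,1],[0,-0.006,0.18,0,0,0,1],[0,-0.006,0.19,0,0,0,1],[0,-0.006,0.19,0,0,0,1],[0,-0.006,0.19,0,0,0,1],[0,-0.006,0.19,0,0,0,1]]]'
python3 - <<'E'
from h import *
measure("red",("wrist",),name="w2"); delta([474.5,-269.5,60])
E
```

```text
time: 4.3
position: [474.8, -269.4, 66.4]
tool_rot: [0.001, 0.988, 0.156, 0.001]
wrist_force: [-0.4, -0.5, 0.0]
grip_width: 0.3
gripper_force: 0.0
wrist red [280.3 250.8] 2417 0.84 at z46: [ 484.1 -266.3   46. ]
tool delta/500 [-0.0005  0.0004  0.0124] pos [ 474.6 -269.2   66.2] F [-0.19 -0.32  0.44] t 4.4
```

View pics/w2.png

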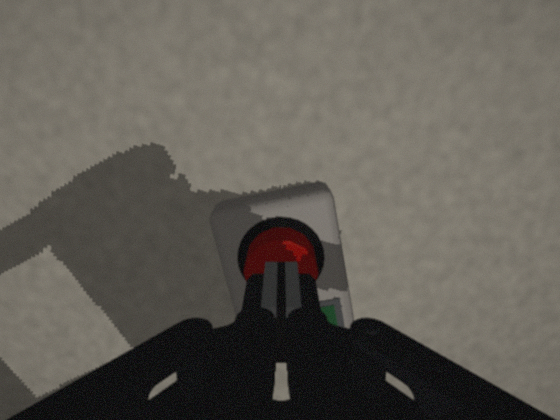

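The key centre is at about (281,266) and the tip is about 2 mm behind it. I'll press gently, watching the force.

```bash
python3 -m inch '[[[0.004,0,0.004,0,0,0,1],[0.004,0,0.008,0,0,0,1],[0.004,0,0.012,0,0,0,1],[0.004,0,0.016,0,0,0,1],[0.004,0,0.02,0,0,0,1],[0.004,0,0.02,0,0,0,1],[0.004,0,0.02,0,0,0,1]]]'
python3 -m inch '[[[0,0,0.003,0,0,0,1],[0,0,0.006,0,0,0,1],[0,0,0.008,0,0,0,1],[0,0,0.008,0,0,0,1],[0,0,0.008,0,0,0,1]]]'
```

```text
time: 5.1
position: [476.1, -268.2, 55.3]
tool_rot: [-0.0, 0.988, 0.156, 0.0]
wrist_force: [0.4, 0.5, 2.0]
grip_width: -0.1
gripper_force: 0.9
time: 5.6
position: [476.1, -268.2, 51.3]
tool_rot: [0.0, 0.988, 0.156, 0.0]
wrist_force: [0.4, 0.9, 3.4]
grip_width: 0.0
gripper_force: 1.3
```

```bash
python3 -m inch '[[[0,0,0.003,0,0,0,1],[0,0,0.005,0,0,0,1],[0,0,0.005,0,0,0,1],[0,0,0.005,0,0,0,1],[0,0,0.005,0,0,0,1]]]'
```

```text
time: 6.1
position: [476.2, -268.2, 49.1]
tool_rot: [0.0, 0.988, 0.156, 0.0]
wrist_force: [-0.7, 2.4, 6.6]
grip_width: 0.0
gripper_force: 2.9
```

Red has bottomed out: the force rose at the 1.5 N/mm of the soft top. I'll retreat and go above yellow.

```bash
python3 -m inch '[[[0,0,-0.04,0,0,0,1],[0,0,-0.12,0,0,0,1],[0.05,-0.07,-0.22,0,0,0,1],[0.294,-0.439,-0.22,0,0,0,1],[0.294,-0.439,-0.22,0,0,0,1],[0.294,-0.439,-0.22,0,0,0,1],[0.294,-0.439,-0.22,0,0,0,1],[0.294,-0.439,-0.22,0,0,0,1],[0.294,-0.439,-0.22,0,0,0,1],[0.294,-0.439,-0.22,0,0,0,1],[0.294,-0.439,-0.22,0,0,0,1],[0.294,-0.439,-0.22,0,0,0,1]]]'
python3 - <<'E'
from h import *
measure("yellow",("wrist","top"),name="w3"); delta([548.1,-14,60])
measure("red",("scene",))
im=get_image("scene");cv2.imwrite("pics/s3.png",cv2.resize(im[140:260,120:320],None,fx=4,fy=4)[:,:,::-1])
E
```

```text
time: 7.3
position: [547.8, -15.4, 158.5]
tool_rot: [0.0, 0.988, 0.155, -0.0]
wrist_force: [0.7, -0.4, -0.7]
grip_width: 0.1
gripper_force: 0.0
wrist yellow [282.7 205.7] 1953 0.92 at z46: [549.8 -16.3  46. ]
top yellow none
tool delta/500 [ 0.0007 -0.0017  0.1976] pos [548.  -14.9 158.8] F [ 0.15 -0.47  0.42] t 7.5
scene red [445.4 213.8] 271 0.3 at z46: [576.9 275.7  46. ]
```

View pics/w3.png

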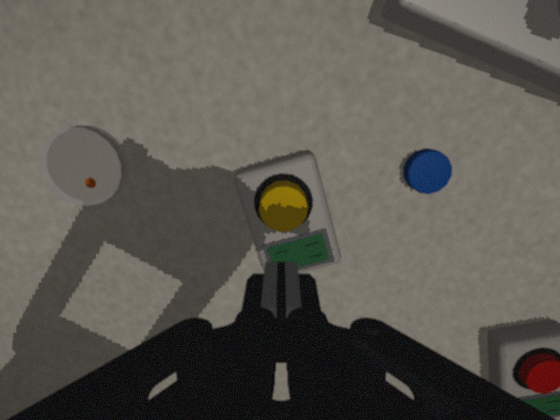

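View pics/s3.png

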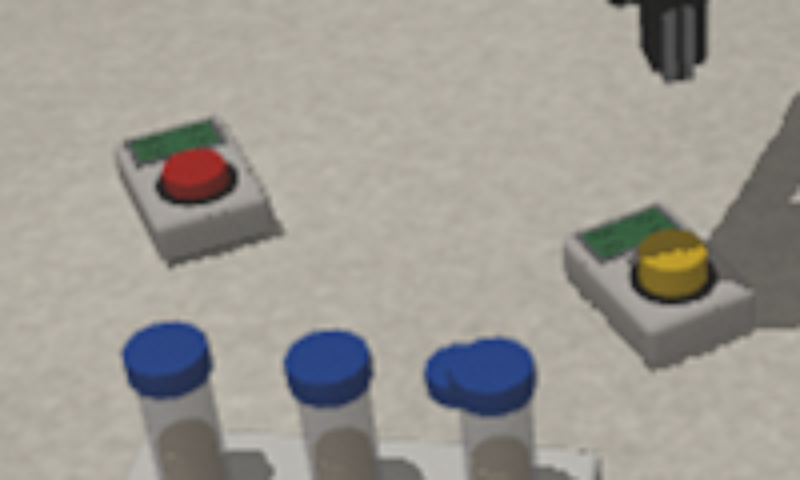

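The crop shows the red key clearly lower, at (196,175), than the yellow, at (672,262). In the wrist view yellow is centred at (283,206). Next I'll press yellow the same way.

```bash
python3 -m inch '[[[0.003,0.002,0.06,0,0,0,1],[0.003,0.002,0.12,0,0,0,1],[0.003,0.002,0.16,0,0,0,1],[0.003,0.002,0.18,0,0,0,1],[0.003,0.002,0.188,0,0,0,1],[0.003,0.002,0.188,0,0,0,1],[0.003,0.002,0.188,0,0,0,1],[0.003,0.002,0.188,0,0,0,1]]]'
python3 -m inch '[[[0,0,0.004,0,0,0,1],[0,0,0.008,0,0,0,1],[0,0,0.012,0,0,0,1],[0,0,0.016,0,0,0,1],[0,0,0.02,0,0,0,1],[0,0,0.024,0,0,0,1],[0,0,0.024,0,0,0,1],[0,0,0.024,0,0,0,1]]]'
```

```text
time: 8.45
position: [550.7, -14.7, 66.0]
tool_rot: [0.0, 0.988, 0.156, 0.001]
wrist_force: [-0.4, 0.2, 0.9]
grip_width: -0.1
gripper_force: 0.0
time: 9.25
position: [550.0, -14.5, 52.8]
tool_rot: [0.0, 0.988, 0.156, 0.0]
wrist_force: [0.9, -0.1, 1.5]
grip_width: -0.1
gripper_force: 0.9
```

```bash
python3 -m inch '[[[0,0,0.003,0,0,0,1],[0,0,0.006,0,0,0,1],[0,0,0.007,0,0,0,1],[0,0,0.007,0,0,0,1],[0,0,0.007,0,0,0,1]]]'
```

```text
time: 9.75
position: [550.0, -14.5, 49.6]
tool_rot: [0.0, 0.988, 0.156, 0.0]
wrist_force: [-1.0, -0.5, 4.9]
grip_width: -0.1
gripper_force: 2.6
```

```bash
python3 -m inch '[[[0,0,0.0015,0,0,0,1],[0,0,0.0015,0,0,0,1],[0,0,0.0015,0,0,0,1],[0,0,-0.04,0,0,0,1],[0,0,-0.12,0,0,0,1],[0.03,-0.07,-0.22,0,0,0,1],[0.222,-0.553,-0.22,0,0,0,1],[0.222,-0.553,-0.22,0,0,0,1],[0.222,-0.553,-0.22,0,0,0,1],[0.222,-0.553,-0.22,0,0,0,1],[0.222,-0.553,-0.22,0,0,0,1],[0.222,-0.553,-0.22,0,0,0,1],[0.222,-0.553,-0.22,0,0,0,1],[0.222,-0.553,-0.22,0,0,0,1],[0.222,-0.553,-0.22,0,0,0,1],[0.222,-0.553,-0.22,0,0,0,1]]]'
python3 - <<'E'
from h import *
measure("blue",("wrist",),name="w4"); delta([570,283,60])
im=get_image("scene");cv2.imwrite("pics/s4.png",cv2.resize(im[140:260,140:340],None,fx=4,fy=4)[:,:,::-1])
E
```

```text
time: 11.35
position: [570.3, 281.1, 159.1]
tool_rot: [0.0, 0.988, 0.155, -0.0]
wrist_force: [-0.4, 0.4, -0.4]
grip_width: 0.0
gripper_force: 0.0
wrist blue [280.9 207.7] 2001 0.64 at z46: [570.3 280.8  46. ]
tool delta/500 [ 0.0002 -0.0032  0.1987] pos [570.4 281.4 159.3] F [ 0.37 -0.18  0.19] t 11.45
```

View pics/w4.png

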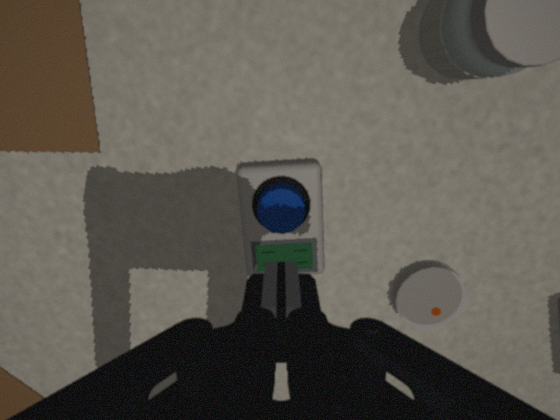

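View pics/s4.png

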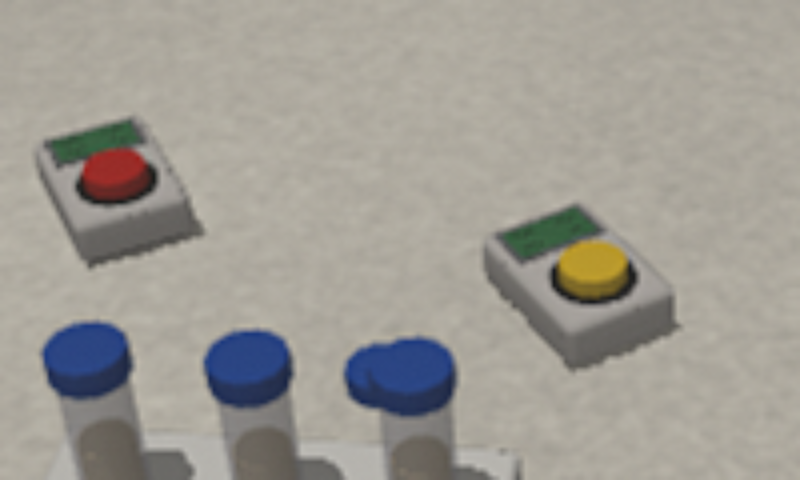

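The yellow key now sits low, at (593,270), like the red. Blue is centred at (281,207), directly under the hand, so I'll press it.

```bash
python3 -m inch '[[[0.003,0,0.06,0,0,0,1],[0.003,0,0.12,0,0,0,1],[0.003,0,0.16,0,0,0,1],[0.003,0,0.18,0,0,0,1],[0.003,0,0.188,0,0,0,1],[0.003,0,0.188,0,0,0,1],[0.003,0,0.188,0,0,0,1],[0.003,0,0.188,0,0,0,1]]]'
python3 -m inch '[[[0,0,0.004,0,0,0,1],[0,0,0.008,0,0,0,1],[0,0,0.012,0,0,0,1],[0,0,0.016,0,0,0,1],[0,0,0.02,0,0,0,1],[0,0,0.024,0,0,0,1],[0,0,0.024,0,0,0,1],[0,0,0.024,0,0,0,1]]]'
python3 -m inch '[[[0,0,0.003,0,0,0,1],[0,0,0.006,0,0,0,1],[0,0,0.008,0,0,0,1],[0,0,0.008,0,0,0,1],[0,0,0.008,0,0,0,1]]]'
```

```text
time: 12.3
position: [572.4, 283.5, 66.8]
tool_rot: [-0.0, 0.988, 0.156, 0.001]
wrist_force: [-0.3, 0.6, -0.4]
grip_width: 0.2
gripper_force: 0.0
time: 13.1
position: [571.6, 283.3, 53.3]
tool_rot: [-0.0, 0.988, 0.156, 0.0]
wrist_force: [0.7, 0.1, 1.8]
grip_width: 0.2
gripper_force: 0.9
time: 13.6
position: [571.6, 283.3, 49.6]
tool_rot: [-0.0, 0.988, 0.156, 0.0]
wrist_force: [-1.2, 1.3, 5.7]
grip_width: 0.1
gripper_force: 2.5
```

```bash
python3 -m inch '[[[0,0,0.0015,0,0,0,1],[0,0,0.0015,0,0,0,1],[0,0,0.0015,0,0,0,1],[0,0,-0.04,0,0,0,1],[0,0,-0.12,0,0,0,1],[0,0,-0.2,0,0,0,1],[0,0,-0.28,0,0,0,1],[0,0,-0.3,0,0,0,1],[0,0,-0.3,0,0,0,1],[0,0,-0.3,0,0,0,1],[0,0,-0.3,0,0,0,1]]]'
python3 - <<'E'
from h import *
im=get_image("scene");cv2.imwrite("pics/s5.png",cv2.resize(im[140:300,140:480],None,fx=2.3,fy=2.3)[:,:,::-1])
E
```

```text
time: 14.7
position: [570.1, 282.8, 196.5]
tool_rot: [0.0, 0.988, 0.156, -0.002]
wrist_force: [-0.4, 0.9, -0.3]
grip_width: -0.1
gripper_force: 0.0
```

View pics/s5.png

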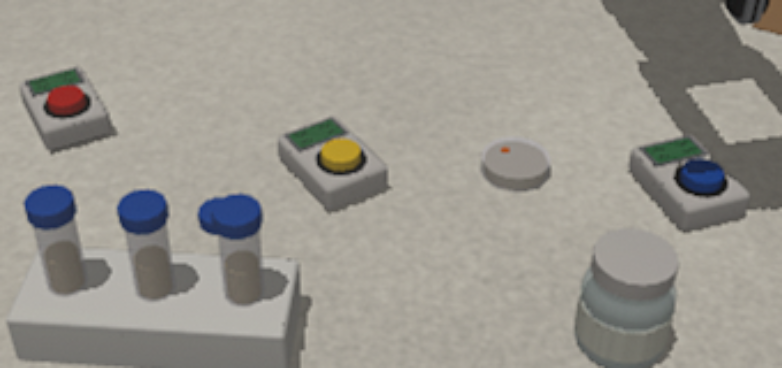

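All three keys are low: red at (67,100), yellow at (341,155) and blue at (702,177). Everything else is in place and the hand is clear.

```bash
python3 -c "from workcell import hand_in; print(hand_in())"
```

```text
the job is handed in; nothing more can be done
None
```

I pressed the red, yellow and blue keys down in that order (wrist force read at most about 7 N) and handed the job in with the hand clear; the last picture shows all three keys down and nothing visibly moved, but the hand-in gave no verdict.

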